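# Make up a kit in the clamping bay

### The arm

A 7-joint arm with a two-finger parallel gripper is mounted at the origin on the work surface. World frame = base frame: x ahead of the robot, y to its left, z up, the work surface at z = 0. Lengths are in m, angles in rad, forces in N, time in s.
With the tool pointing down it reaches from about 0.425 to 1.025 m from the base axis. Payload 9.4 kg.
Tool frame: the origin (TCP) lies at the very end of the fingers, on their centre line; the grasp point (between the pads) lies 19 mm behind it; z points along the fingers, y is the line along which they close (so a half turn about z gives the same grasp; the last joint's range is limited). The gripper opens to 85 mm and grips with 20 to 120 N. Pads are 22 mm wide; open, the fingers measure 114 mm over their backs; the gripper's body (76 mm by 85 mm) begins 54 mm behind the grasp point. The pads swing forward as they close: fully open they stand 13 mm farther back than shut.
Start: joints at [-1.266, 0.599, -0.003, 1.599, 0.002, 0.943, -0.08], TCP at [0.27, 0.673, 0.2] pointing down, gripper open.
Joint ranges: [-2.57, 2.57], [-0.35, 1.97], [-1.29, 1.29], [0.11, 2.56], [-1.05, 4.19], [0.11, 1.86], [-2.63, 2.63]. Speed limits (rad/s): [2.22, 2.22, 3.01, 3.01, 3.14, 3.14, 3.14].

### API

Orientations are given as a unit quaternion [w, x, y, z].
In Python, from workcell import bot, vision, cut_out, tip_of gives the robot as it stands.
- The arm moves only by the tool carry_out, never from a script. Its argument "deltas" is a list that holds one entry, the list of rows, each a list of 6 numbers: the shift along the world's x, y, z in mm, then the turn, a rotation vector about the world's x, y, z in degrees. A call has exactly 8 rows; each row shifts and turns the commanded pose from where the row before left it; what a row does not reach is not made up. A row lasts 1/8 s, in which the tool goes at most 62.5 mm and 10.7 degrees, less where a joint would pass 70% of its speed; a pose out of reach is approached as far as the arm can. A call with a gripper value outside its range is refused whole. "jaw" is the finger opening in mm, from 0 to 85.4, set as the call begins (left out, the last holds). The fingers move at their own pace and stop on an object; "squeeze" is the grip in N (left out, the last holds). Time passes only in rows, so rows that do not move let the fingers close, or fill a call up. It gives the time, the measured TCP pose, the force, the opening and the grip force at its end, in the units of the state.
- bot.get_obs(): the state, without advancing time (a new reading comes with each control period).
- vision.snapshot(name): name is "side" or "top"; returns the picture (480x640x3 uint8, red, green, blue); there is no depth.
- vision.camera_info(name): a dict with "mtx" (3x3 intrinsics, pixels), "dist" ([k1, k2, p1, p2, k3] as OpenCV has them; the pictures are not rectified), "world_to_cam" (4x4, takes a point from world to camera coordinates). Camera axes: x right, y up, looking along -z (the intrinsics and any distortion apply to the point x, -y, -z); pixel columns grow to the right and rows downward; lengths in m; the calibration is good to about 2 mm. A picture is of the moment at which its call begins. camera_info takes no time and is no camera call.
- bot.sign_off(): hands the job in; it is judged then, once.
Trained networks look in the newest picture that a camera, given by its name, has taken for a name from the list of things; names that differ only in an ending like _2 or _b are one class to them, and where a whole thing is asked for, a point or a joint stands for the part that bears it (a point fixed in the world has none). Each returns a list of dicts, best first, with "score" (0 to 1); they miss things now and then, are a little off and sometimes report something else, mostly with a low value. They report only what shows in the picture. A call takes as long as a camera call. They do not tell look-alikes from the thing itself.
- cut_out(name, camera): "mask" (480x640 bool, what is visible of it) and "bbox" ([left, top, width, height] in pixels, round what is visible of it).
- tip_of(name, camera): "pixel" ([column, row] in pixels: a listed point, or the origin of a listed thing).
The state is a dict: "time_s": time; "q": joint angles; "dq": joint speeds; "joint_torque": joint torques, N m; "eef_pos": TCP position; "tool_rot": TCP orientation; "ft_force": force on the tool from outside, world axes, zero at the start; "moment": the same for the moment, N m; "finger_gap": finger opening in m; "finger_force": force on a finger pad.
Only numpy, scipy, OpenCV 4.12 (cv2) and the standard library are available. Lean on these libraries where they do the work, as an engineer would, in place of code of your own. Each camera call takes 0.05 s, during which the arm holds its last target. There are 200 camera calls.

### The job

First slide the flat grey enclosure along the bench, without lifting it, onto the green pad until it is square, beside the far blue wall and fully home against the low end fence. Then take the slim white carton from its holder, stand it on the yellow-edged mat and let go, take it again by its narrow ends and stand it in the gap between the enclosure and the orange end stop. Last, push the stop snug so that everything is packed tight against the wall; keep the carton upright, do not drop it, and leave the reel, tape roll and mug alone.

Things in the scene. Friction and masses are not known exactly. Their poses are not given: they have to be found in the camera images.
- bay: Fixed kitting bay. Origin: centre of its green pad, painted flush on the bench, 225 mm (x) by 130 mm (y). x points from the orange end stop to the fixed blue wall (about away from the robot), y to the low blue end fence (about to the robot's left), z up. The -y side is open: the enclosure enters there.
- wall_mid (a point): Middle of the blue wall's inner face, at bay x = +105 mm, y = 0, 25 mm above the bench. Wall 12 mm thick, 50 mm high, bay y from -50 to +73 mm; at its -y end a flared lead-in of the same height slants outwards to x = +125 mm at y = -90 mm.
- fence_mid (a point): Middle of the low blue end fence's inner face, at bay x = +8 mm, y = +65 mm, 10 mm above the bench. Fence 10 mm thick, 20 mm high, bay x from -100 to +117 mm. Outside it, at bay y = +100 mm, lies the stop's aluminium rail along x, with a carriage 38 mm high.
- end_stop (a joint): Orange upright plate that slides along the bay's x towards the wall. Value in m: 0 fully open, 0.100 fully shut; its inner face is at bay x = value - 0.105. It stays where left; about 3 N moves it when empty. With enclosure and carton packed tight between it and the wall the value is 0.080.
- stop_face (a point): Middle of the inner face of the orange end stop, 25 mm above the bench. The plate is 12 mm thick (back face, where it is pushed, 12 mm towards -x of the bay), 51 mm high, and reaches from bay y = -55 to +110 mm.
- enclosure: Flat grey plastic wiring enclosure, white panel on its lid, loose on the bench: 100 mm (x) by 130 mm (y) by 40 mm high, about 0.6 kg; too wide to grasp. Origin: centre of its underside, z up. Starts on the -y side of the bay, a little turned and nearer to the robot than its place. Home: origin at bay x = +55 mm, y = 0, axes parallel to the bay's, touching wall and end fence.
- holder: Fixed dark steel holder: floor 4 mm thick, 60 mm (x) by 100 mm (y), with two end cheeks, each 36 mm (x) by 12 mm (y) and 55 mm high, inner faces at y = -34 and +34 mm. Origin: centre of its underside at bench height. Its two x sides are open.
- carton: Slim white carton with a red band near the top, standing in the holder, 30 mm thick (x, its broad faces look along x) by 60 mm wide (y, narrow ends) by 90 mm high, about 0.22 kg. Origin: centre of its underside, 4 mm above the bench at the start; z up. In the holder its narrow ends are hidden by the cheeks up to 55 mm. In the bay its broad faces must face the wall and the stop.
- turn_mat: Square dark mat with yellow edge painted flush on the bench, 100 by 100 mm. Origin: its centre at bench height. The carton is stood here to be regrasped.
- reel: Bystander: small wooden reel, 76 mm diameter, 56 mm high; origin at centre of underside.
- tape_roll: Bystander: yellow roll of tape lying flat, 90 mm diameter, 48 mm high; origin at centre of underside.
- mug: Bystander: blue mug, 64 mm diameter plus handle, 90 mm high; origin at centre of underside.
There are look-alikes about, which are no part of the job. Several things look just like the enclosure: the one meant starts farthest to the robot's left.

How it is judged:
By the outcome, as a careful person would: the job done as asked, in the order asked, and still so for the second after the job is handed in, with the robot touching nothing.
It also fails if it takes over 67 s, if anything falls off the work surface, if the arm or the gripper's body presses on something with over 40 N, if the wrist force passes 120 N, or if a joint passes its speed limit or range.

## Working session

There is one attempt and no reset: what is moved stays moved. The work goes in short steps, Python scripts to look and compute and a tool call to move; the robot and the scene stay as the last step left them, time stands still between calls to the robot, and variables do not carry over. Pictures are saved under pics/ and viewed, at most 10 in all, crops included, and the job is handed in when it is done.

Besides the shell and the picture viewer there is one more tool, called after "Emit:" as a command line: name --argument value ..., lists and objects as JSON in quotes. carry_out: Moves the arm, as the interface text tells. Its arguments: {"type":"object","properties":{"deltas":{"type":"array"},"jaw":{"type":"number"},"squeeze":{"type":"number"}},"required":["deltas"]}

```bash
mkdir -p pics; ls
cat > h.py <<'E'
import numpy as np, cv2
from workcell import bot, vision, cut_out, tip_of
def cam(n):
    c=vision.camera_info(n); return np.array(c["mtx"]),np.array(c["dist"]),np.array(c["world_to_cam"])
def proj(n,P):
    K,d,T=cam(n); P=np.atleast_2d(P); C=(T[:3,:3]@P.T).T+T[:3,3]; C=C*[1,-1,-1]
    return cv2.projectPoints(C.reshape(-1,1,3),np.zeros(3),np.zeros(3),K,d)[0].reshape(-1,2)
def back(n,px,z):
    K,d,T=cam(n); px=np.atleast_2d(np.array(px,float))
    u=cv2.undistortPoints(px.reshape(-1,1,2),K,d).reshape(-1,2)
    r=np.c_[u[:,0],-u[:,1],-np.ones(len(u))]@T[:3,:3]; o=-T[:3,:3].T@T[:3,3]
    return o+r*((z-o[2])/r[:,2])[:,None]
def save(n,f):
    im=vision.snapshot(n); cv2.imwrite(f"pics/{f}.png",im[:,:,::-1]); return im
E
python3 - <<'E'
from h import *
np.set_printoptions(precision=4,suppress=True)
a=save("top","t0");b=save("side","s0")
for n in("top","side"):
    K,d,T=cam(n); print(n,K[0,0],d,-T[:3,:3].T@T[:3,3])
    for k in ["bay","wall_mid","fence_mid","stop_face","enclosure","holder","carton","turn_mat","reel","tape_roll","mug"]:
        r=tip_of(k,n)
        z={"wall_mid":.025,"fence_mid":.01,"stop_face":.025,"carton":.004}.get(k,0)
        print(k,[(np.round(x["pixel"]),round(x["score"],2),back(n,x["pixel"],z)[0][:2]) for x in r[:5]])
print(bot.get_obs())
E
```

```text
pics
top 538.7983827850962 [-0.1644  0.      0.      0.      0.    ] [ 0.2975 -0.0409  1.293 ]
bay [(array([272., 240.]), 0.77, array([0.5964, 0.0669]))]
wall_mid [(array([272., 199.]), 0.96, array([0.6933, 0.0641]))]
fence_mid [(array([244., 235.]), 0.81, array([0.6084, 0.1365]))]
stop_face [(array([265., 277.]), 0.74, array([0.5   , 0.0833])), (array([375., 250.]), 0.44, array([ 0.5554, -0.1806]))]
enclosure [(array([461., 222.]), 0.97, array([ 0.6259, -0.4064])), (array([377., 250.]), 0.67, array([ 0.5615, -0.1896])), (array([398., 171.]), 0.67, array([ 0.7661, -0.2554])), (array([245., 233.]), 0.26, array([0.6148, 0.1356]))]
holder [(array([168., 268.]), 0.75, array([0.5339, 0.3256]))]
carton [(array([173., 272.]), 0.84, array([0.5219, 0.3126]))]
turn_mat [(array([176., 314.]), 0.67, array([0.4205, 0.3045]))]
reel [(array([199., 198.]), 0.62, array([0.7124, 0.2509]))]
tape_roll [(array([287., 165.]), 0.74, array([0.7904, 0.0265]))]
mug [(array([481., 318.]), 0.82, array([ 0.3841, -0.4353])), (array([374., 250.]), 0.24, array([ 0.563 , -0.1808]))]
side 515.8231619197124 [-0.0807  
[... 794 characters left out ...]
e_roll [(array([386., 233.]), 0.79, array([0.7806, 0.0141]))]
mug [(array([267., 389.]), 0.76, array([ 0.39  , -0.4352])), (array([280., 226.]), 0.58, array([0.4998, 0.1147]))]
{'time_s': 1.2, 'q': array([-1.2657,  0.5993, -0.0025,  1.5994,  0.0018,  0.9429, -0.0798]), 'dq': array([ 0.0003,  0.0007, -0.0006,  0.0004,  0.0007, -0.0007, -0.    ]), 'joint_torque': array([  0.0016, -77.6258,   1.5647, -25.8358,   0.0125,   0.0024,
         0.    ]), 'eef_pos': array([0.2702, 0.6728, 0.2003]), 'tool_rot': array([ 0.    ,  0.1897,  0.9818, -0.    ]), 'ft_force': array([-0.3821, -0.5505, -0.1146]), 'moment': array([-0.0314, -0.0614,  0.0134]), 'finger_force': 0.0, 'finger_gap': 0.08531063160615832}
```

View pics/t0.png

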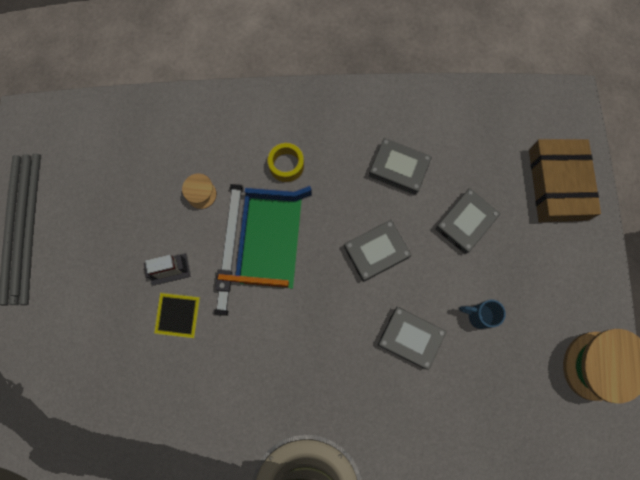

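View pics/s0.png

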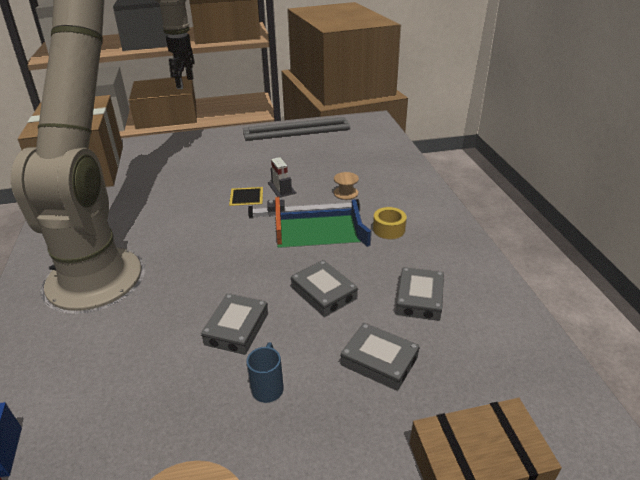

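Candidates for the enclosure, in the top view: (378,250), (413,337), (400,165) and (468,220). The first lies farthest to the robot's left (y ≈ -0.18), so it is the one meant. The bay is around (270,240), the holder and carton at (165,267), and the mat at (177,315). Next I fit poses by silhouette and check a close crop.

```bash
cat > fit.py <<'E'
from h import *
from scipy.optimize import minimize
S=4
def box(x0,x1,y0,y1,z0,z1): return np.array([[x,y,z] for x in(x0,x1) for y in(y0,y1) for z in(z0,z1)],float)/1000
def place(P,p): c,s=np.cos(p[2]),np.sin(p[2]); return P@np.array([[c,s,0],[-s,c,0],[0,0,1]])+[p[0],p[1],0]
def draw(n,parts,p,img,val):
    for P in parts:
        q=((proj(n,place(P,p))+.5)*S*16).astype(np.int32)
        cv2.fillConvexPoly(img,cv2.convexHull(q.reshape(-1,1,2)),val,shift=4)
def fit(masks,add,sub,p0,steps=(.01,.01,.08)):
    M={n:cv2.resize(m.astype(np.float32),None,fx=S,fy=S,interpolation=cv2.INTER_LINEAR)>.5 for n,m in masks.items()}
    def cost(p):
        c=0
        for n,m in M.items():
            im=np.zeros(m.shape,np.uint8); draw(n,add(p),p,im,1); draw(n,sub(p),p,im,0); im=im>0
            c+=1-(im&m).sum()/(im|m).sum()
        return c/len(M)
    for k in range(2):
        p0=np.array(p0,float); sx=np.vstack([p0]+[p0+np.eye(len(p0))[i]*steps[i]*(.4 if k else 1) for i in range(len(p0))])
        r=minimize(cost,p0,method="Nelder-Mead",options=dict(initial_simplex=sx,xatol=1e-4,fatol=1e-5,maxiter=250)); p0=r.x
    return r.x,r.fun
ENC=[box(-50,50,-65,65,0,40)]
PAD=[box(-112.5,112.5,-65,65,0,0.01)]
def bayocc(v): 
    v*=1000
    return [box(105,117,-50,73,0,50),np.vstack([box(105,117,-50.1,-50,0,50),box(125,137,-90,-89.9,0,50)]),box(-100,117,65,75,0,20),box(v-117,v-105,-55,110,0,51)]
CART=[box(-15,15,-30,30,4,94)]
HOLD=[box(-30,30,-50,50,0,4),box(-18,18,34,46,0,55),box(-18,18,-46,-34,0,55)]
def green(im):
    h=cv2.cvtColor(im,cv2.COLOR_RGB2HSV); return cv2.inRange(h,(45,120,40),(80,255,255))>0
E
cat > m1.py <<'E'
from fit import *
np.set_printoptions(precision=4,suppress=True)
im={n:vision.snapshot(n) for n in("top","side")}
def near(m,px,r):
    yy,xx=np.mgrid[:480,:640]; return m&(abs(xx-px[0])<r)&(abs(yy-px[1])<r)
em={}
for n,px in(("top",(378,250)),("side",(324,287))):
    for d in cut_out("enclosure",n):
        if d["mask"][px[1],px[0]]: em[n]=d["mask"];break
G={n:near(green(im[n]),(270,240) if n=="top" else (318,230),70) for n in im}
print({n:g.sum() for n,g in G.items()})
for s in (["top"],["side"],["top","side"]):
    print(s,"enc",fit({n:em[n] for n in s if n in em},lambda p:ENC,lambda p:[],[.56,-.185,.35]))
    print("bay",fit({n:G[n] for n in s},lambda p:PAD,lambda p:bayocc(p[3]),[.597,.068,-.08,.008],(.01,.01,.08,.01)))
H={}
for n in im:
    m=np.zeros((480,640),bool)
    for k in("holder","carton"):
        r=cut_out(k,n)
        if r: print(n,k,r[0]["score"],r[0]["bbox"]); m|=r[0]["mask"]
    H[n]=m
for s in (["top"],["side"],["top","side"]):
    print("hold",s,fit({n:H[n] for n in s},lambda p:CART+HOLD,lambda p:[],[.53,.32,.1]))
for n in im:
    h=cv2.cvtColor(im[n],cv2.COLOR_RGB2HSV);y=cv2.inRange(h,(22,150,80),(35,255,255))>0
    y=near(y,(177,315) if n=="top" else (246,196),32).astype(np.uint8)
    c=cv2.convexHull(cv2.findNonZero(y)); f=np.zeros((480,640),np.uint8); cv2.fillConvexPoly(f,c,1)
    print("mat",n,fit({n:f>0},lambda p:[box(-50,50,-50,50,0,.01)],lambda p:[],[.415,.307,0.05]))
a=cv2.resize(im["top"][145:295,205:445],(800,500),interpolation=cv2.INTER_CUBIC); cv2.imwrite("pics/c1.png",a[:,:,::-1])
E
python3 m1.py
```

```text
{'top': np.int64(4092), 'side': np.int64(1914)}
['top'] enc (array([ 0.5571, -0.186 ,  0.4423]), np.float64(0.02384607512025383))
bay (array([ 0.596 ,  0.0727, -0.1198,  0.0041]), np.float64(0.019873423430194936))
['side'] enc (array([ 0.5584, -0.1875,  0.431 ]), np.float64(0.05971497908813961))
bay (array([ 0.5957,  0.0725, -0.1172,  0.0058]), np.float64(0.04121379656970536))Traceback (most recent call last):
  File "m1.py", line 13, in <module>
    print(s,"enc",fit({n:em[n] for n in s if n in em},lambda p:ENC,lambda p:[],[.56,-.185,.35]))
                  ~~~^^^^^^^^^^^^^^^^^^^^^^^^^^^^^^^^^^^^^^^^^^^^^^^^^^^^^^^^^^^^^^^^^^^^^^^^^^
  File "fit.py", line 20, in fit
    r=minimize(cost,p0,method="Nelder-Mead",options=dict(initial_simplex=sx,xatol=1e-4,fatol=1e-5,maxiter=250)); p0=r.x
    res = _minimize_neldermead(fun, x0, args, callback, bounds=bounds,
                               **options)
    fxcc = func(xcc)
    fx = function(np.copy(x), *(wrapper_args + args))
  File "fit.py", line 15, in cost
    im=np.zeros(m.shape,np.uint8); draw(n,add(p),p,im,1); draw(n,sub(p),p,im,0); im=im>0
                                   ~~~~^^^^^^^^^^^^^^^^^
  File "fit.py", line 8, in draw
    q=((proj(n,place(P,p))+.5)*S*16).astype(np.int32)
        ~~~~^^^^^^^^^^^^^^
  File "h.py", line 6, in proj
    K,d,T=cam(n); P=np.atleast_2d(P); C=(T[:3,:3]@P.T).T+T[:3,3]; C=C*[1,-1,-1]
          ~~~^^^
  File "h.py", line 4, in cam
    c=vision.camera_info(n); return np.array(c["mtx"]),np.array(c["dist"]),np.array(c["world_to_cam"])
ValueError: time passes only in moves, steps and waits
```

```bash
sed -i 's/^def cam(n):/import functools\n@functools.lru_cache(None)\ndef cam(n):/' h.py; python3 m1.py; python3 -c "
from h import *;o=bot.get_obs();print(o['time_s'])"
```

```text
{'top': np.int64(4099), 'side': np.int64(1912)}
['top'] enc (array([ 0.5574, -0.1861,  0.442 ]), np.float64(0.024691358024691357))
bay (array([ 0.5959,  0.0726, -0.1191,  0.0042]), np.float64(0.019295213765121333))
['side'] enc (array([ 0.559 , -0.1874,  0.4504]), np.float64(0.08750225521276322))
bay (array([ 0.5957,  0.0724, -0.1178,  0.0057]), np.float64(0.04202393291246587))
['top', 'side'] enc (array([ 0.5582, -0.1864,  0.4393]), np.float64(0.06014619747125166))
bay (array([ 0.5961,  0.0725, -0.1175,  0.0045]), np.float64(0.0325459913803639))
top holder 0.57 [142.3, 252.6, 50.4, 33.5]
top carton 0.85 [145.2, 256.1, 35.2, 24.6]
side holder 0.68 [265.0, 173.3, 29.7, 23.4]
side carton 0.8 [271.0, 158.0, 20.6, 32.7]
hold ['top'] (array([0.5304, 0.3232, 0.2277]), np.float64(0.06885865854299067))
hold ['side'] (array([0.5328, 0.3225, 0.186 ]), np.float64(0.07793775325459096))
hold ['top', 'side'] (array([0.5314, 0.3227, 0.2159]), np.float64(0.08470485916155468))
mat top (array([ 0.4183,  0.3043, -0.1324]), np.float64(0.026028609349653453))
mat side (array([ 0.4195,  0.303 , -0.1186]), np.float64(0.06759487985627666))
1.8
```

View pics/c1.png

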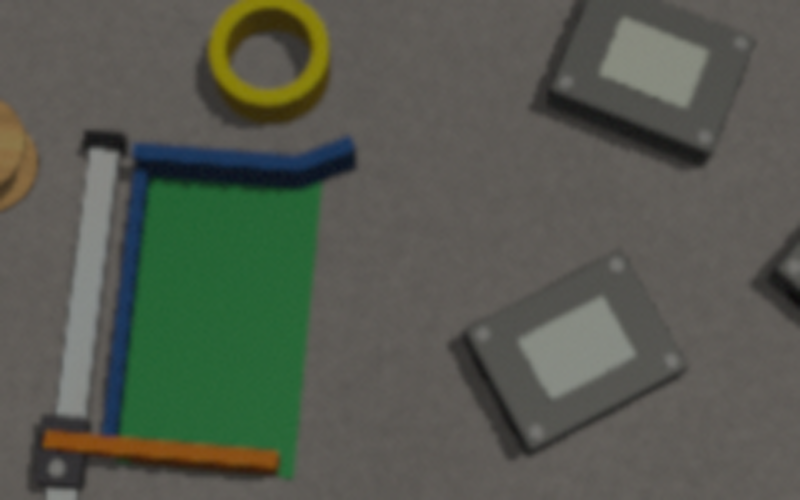

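The crop confirms the choice: a lone grey box with a white panel at (575,345) in crop pixels, nearest the bay's open side. The bay's green pad, wall, fence and stop all agree with the fit. Poses: bay (0.596, 0.0725, -6.75°), enclosure (0.558, -0.1865, 25°), holder (0.531, 0.323, 12°), mat (0.419, 0.304, -7°). I'll push the enclosure's near face first, turning it square.

Emit:
carry_out --deltas '[[[30,-54,0,0,0,-8.3],[30,-54,0,0,0,-8.3],[30,-54,0,0,0,-8.3],[30,-54,0,0,0,-8.3],[30,-54,0,0,0,-8.3],[30,-54,0,0,0,-8.3],[30,-54,0,0,0,-8.3],[30,-54,0,0,0,-8.3]]]' --jaw 60

```text
time_s: 2.8
eef_pos: [0.511, 0.2392, 0.2006]
tool_rot: [0.0, 0.698, 0.716, 0.0]
ft_force: [0.2, 0.4, 0.7]
finger_gap: 0.06
finger_force: 0.0
```

Emit:
carry_out --deltas '[[[-3,-58,0,0,0,-8.3],[-3,-58,0,0,0,-8.3],[-3,-58,0,0,0,-8.3],[-3,-58,-10,0,0,-8.3],[-3,-58,-15,0,0,-8.3],[-3,-58,-15,0,0,-8.3],[-3,-58,-20,0,0,-8.3],[-3,-56,-20,0,0,-8.3]]]'

```text
time_s: 3.8
eef_pos: [0.4864, -0.223, 0.1199]
tool_rot: [0.0, 0.976, 0.217, 0.0]
ft_force: [1.0, 0.1, 0.2]
finger_gap: 0.0597
finger_force: 0.0
```

Emit:
carry_out --deltas '[[[0,0,-40,0,0,0],[0,0,-40,0,0,0],[0,0,-30,0,0,0],[0,0,0,0,0,0],[4.3,2,0,0,0,0],[4.3,2,0,0,0,0],[4.3,2,0,0,0,0],[4.3,2,0,0,0,0]]]'

```text
time_s: 4.8
eef_pos: [0.5041, -0.2128, 0.0108]
tool_rot: [0.0, 0.976, 0.22, 0.0]
ft_force: [0.5, -0.2, -0.1]
finger_gap: 0.0603
finger_force: 0.0
```

Emit:
carry_out --deltas '[[[4.5,3,0,0,0,-2.7],[4.5,3,0,0,0,-2.7],[4.5,3,0,0,0,-2.7],[4.5,3,0,0,0,-2.7],[4.5,3,0,0,0,-2.7],[4.5,3,0,0,0,-2.7],[0,0,0,0,0,0],[0,0,0,0,0,0]]]'

```text
time_s: 5.8
eef_pos: [0.5302, -0.1952, 0.0104]
tool_rot: [0.0, 0.997, 0.08, -0.0]
ft_force: [0.3, -1.0, 1.2]
finger_gap: 0.06
finger_force: 0.0
```

```bash
cat > enc.py <<'E'
import sys
from fit import *
def encpose(guess,cams=("top",),show=None):
    em={}
    for n in cams:
        vision.snapshot(n); c=proj(n,[[guess[0],guess[1],.03]])[0]
        r=[d for d in cut_out("enclosure",n) if np.hypot(*(np.array(d["bbox"][:2])+np.array(d["bbox"][2:])/2-c))<22]
        if r: em[n]=r[0]["mask"]
    return {n:fit({n:m},lambda p:ENC,lambda p:[],guess,(.01,.01,.1)) for n,m in em.items()}
B=(.596,.0725,-.118)
def tobay(p):
    c,s=np.cos(B[2]),np.sin(B[2]);d=np.array(p[:2])-B[:2]; return [(c*d[0]+s*d[1])*1e3,(-s*d[0]+c*d[1])*1e3,np.degrees(p[2]-B[2])]
if __name__=="__main__":
    g=[float(v) for v in sys.argv[1:4]]
    for n,(p,e) in encpose(g,sys.argv[4:] or("top",)).items(): print(n,np.round(p,4),round(e,3),"bay",np.round(tobay(p),1))
E
python3 enc.py .585 -.175 .16 top side
```

```text
side [ 0.5588 -0.1896  0.4333] 0.235 bay [  -6.1 -264.7   31.6]
```

Run:
```python
from h import *
a=vision.snapshot("top")[180:320,300:460];b=vision.snapshot("side")[210:350,240:400]
o=cv2.resize(np.hstack([a,b]),(800,350),interpolation=cv2.INTER_CUBIC);cv2.imwrite("pics/c2.png",o[:,:,::-1])
```

```text
(no output)
```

View pics/c2.png

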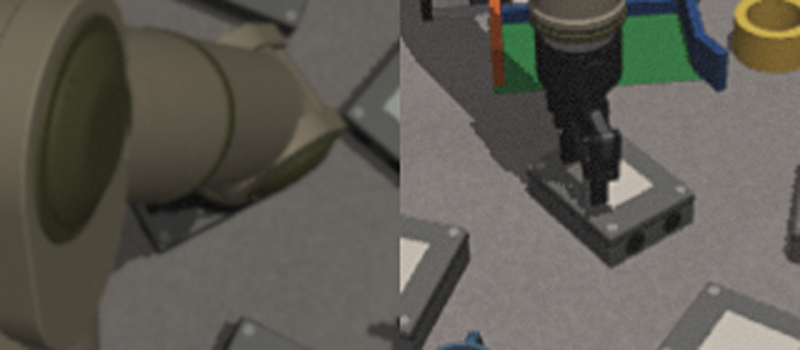

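Run:
```python
from h import *
o=bot.get_obs();print(o)
from scipy.spatial.transform import Rotation as R
q=o["tool_rot"];Rm=R.from_quat([q[1],q[2],q[3],q[0]]).as_matrix();print(Rm)
p=o["eef_pos"]
for s in(-.037,.037):
  for z in (0,-.006,-.012,-.03): print(s,z,proj("side",[p+Rm[:,1]*s+Rm[:,2]*z])[0])
print(proj("side",[[.5582-.045,-.1864-.021,.04],[.5582+.045,-.1864+.021,.04]]))
```

```text
{'time_s': 6.1, 'q': array([-0.04694628,  0.74392861,  0.45758139,  2.12346354, -0.77192706,
        0.44329399, -0.38973818]), 'dq': array([-0.00233133,  0.0007961 ,  0.00190967, -0.00022522,  0.00056229,
       -0.00116838, -0.00018747]), 'joint_torque': array([-2.28102319e-02, -6.78024888e+01,  9.85458344e+00, -9.78780538e+00,
        9.38339130e-03,  1.65158799e-03,  4.42988079e-03]), 'eef_pos': array([ 0.53022356, -0.1953719 ,  0.01033202]), 'tool_rot': array([-5.55864992e-06,  9.96837598e-01,  7.94657332e-02,  2.09126445e-06]), 'ft_force': array([-0.15560334, -0.52812254, -0.47937655]), 'moment': array([-0.01493491,  0.00649309, -0.02168786]), 'finger_force': 0.0, 'finger_gap': 0.059714521566413443}
[[ 9.87370394e-01  1.58428861e-01  3.28585769e-06]
 [ 1.58428861e-01 -9.87370394e-01  1.14145102e-05]
 [ 5.05274645e-06 -1.07497747e-05 -1.00000000e+00]]
-0.037 0 [306.99332956 284.19575367]
-0.037 -0.006 [306.91309311 282.31166631]
-0.037 -0.012 [306.83241956 280.41638471]
-0.037 -0.03 [306.5877459  274.66249647]
0.037 0 [318.01216952 303.91853607]
0.037 -0.006 [317.96197077 302.00901975]
0.037 -0.012 [317.91147193 300.08749503]
0.037 -0.03 [317.75815129 294.24986243]
[[305.79968071 288.84003545]
 [339.58453503 271.61425276]]
```

Run:
```python
from h import *
b=vision.snapshot("side")[240:320,280:370]
o=cv2.resize(b,(675,600),interpolation=cv2.INTER_CUBIC);o=np.clip(o.astype(float)*1.8,0,255).astype(np.uint8);cv2.imwrite("pics/c3.png",o[:,:,::-1])
```

```text
(no output)
```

View pics/c3.png

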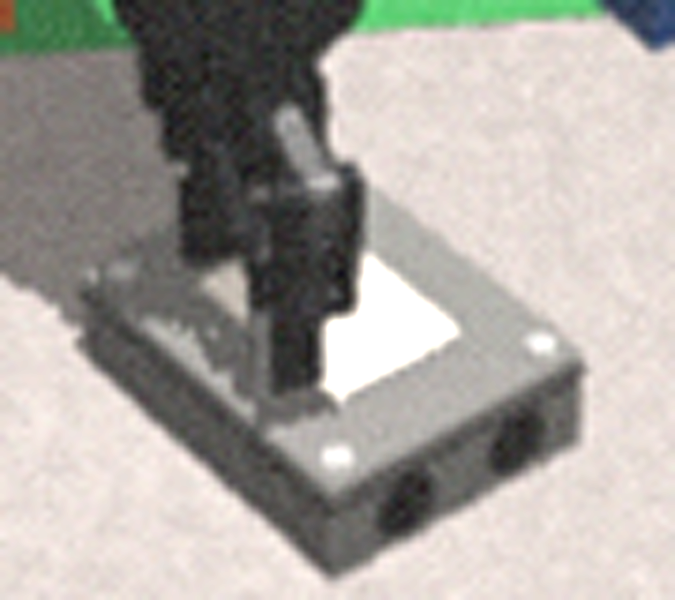

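Run:
```python
from h import *
y=np.array([.3725,.928,0])
for s in(-.05,0,.05):
  print(s,[proj("side",[np.array([.27,.673,.2+z])+y*s])[0].round(1) for z in(0,.013,.03)])
im=cv2.imread("pics/s0.png")
g=im.max(2)[40:110,150:215]; 
o=cv2.resize(im[30:110,140:230],(675,600),interpolation=cv2.INTER_CUBIC);cv2.imwrite("pics/c4.png",np.clip(o*1.8,0,255).astype(np.uint8))
```

```text
-0.05 [array([180.6, 101.3]), array([179.9,  97.5]), array([179.1,  92.6])]
0 [array([186.3,  95.8]), array([185.7,  92.2]), array([184.9,  87.3])]
0.05 [array([191.7,  90.6]), array([191.1,  87. ]), array([190.4,  82.3])]
```

View pics/c4.png

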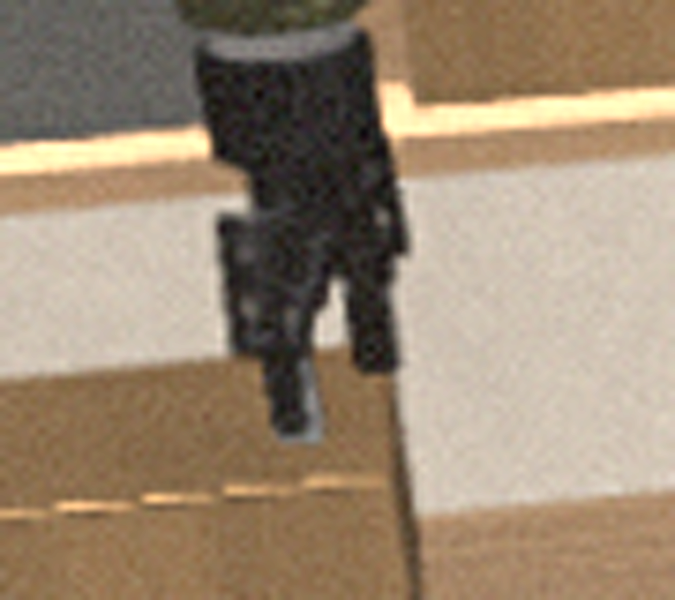

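The crop shows the fingertip at about pixel (319,291), above the lid, roughly 35 mm higher than the reported TCP implies. The start picture shows the same offset of about 30 mm. So the real fingertips sit about 30 mm short of the reported TCP. I'll back off and come down lower, then verify.

Emit:
carry_out --deltas '[[[0,0,20,0,0,0],[-11,-6,0,0,0,4],[-11,-7,0,0,0,4],[-11,-7,0,0,0,4],[-14,-8,0,0,0,4.2],[0,0,-20,0,0,0],[0,0,-20,0,0,0],[0,0,-8,0,0,0]]]'

```text
time_s: 7.15
eef_pos: [0.4829, -0.2232, -0.0185]
tool_rot: [-0.0, 0.976, 0.219, -0.0]
ft_force: [0.2, 0.2, 0.7]
finger_gap: 0.0597
finger_force: 0.0
```

Run:
```python
from h import *
from scipy.spatial.transform import Rotation as R
o=bot.get_obs();p=o["eef_pos"];q=o["tool_rot"];Rm=R.from_quat([q[1],q[2],q[3],q[0]]).as_matrix();print(p,o["ft_force"])
b=vision.snapshot("side")[230:330,250:370].copy()
o=cv2.resize(b,(720,600),interpolation=cv2.INTER_CUBIC);o=np.clip(o.astype(float)*1.8,0,255).astype(np.uint8)
for s in(-.037,.037):
  for z in range(0,80,10):
    u=proj("side",[[*(p+Rm[:,1]*s)[:2],z/1000]])[0]; print(s,z,u.round(1)); cv2.circle(o,tuple(int(v) for v in (u-[250,230])*6),2,(255,0,0) if z%20 else (0,255,0),-1)
cv2.imwrite("pics/c5.png",o[:,:,::-1])
```

```text
[ 0.48290962 -0.22320719 -0.01849355] [0.17768382 0.18136096 0.74284138]
-0.037 0 [285.7 299.6]
-0.037 10 [285.5 296.5]
-0.037 20 [285.2 293.3]
-0.037 30 [285.  290.1]
-0.037 40 [284.7 286.9]
-0.037 50 [284.5 283.6]
-0.037 60 [284.2 280.3]
-0.037 70 [284. 277.]
0.037 0 [304.2 317.2]
0.037 10 [304. 314.]
0.037 20 [303.9 310.8]
0.037 30 [303.7 307.6]
0.037 40 [303.5 304.3]
0.037 50 [303.4 301. ]
0.037 60 [303.2 297.7]
0.037 70 [303.  294.3]
```

View pics/c5.png

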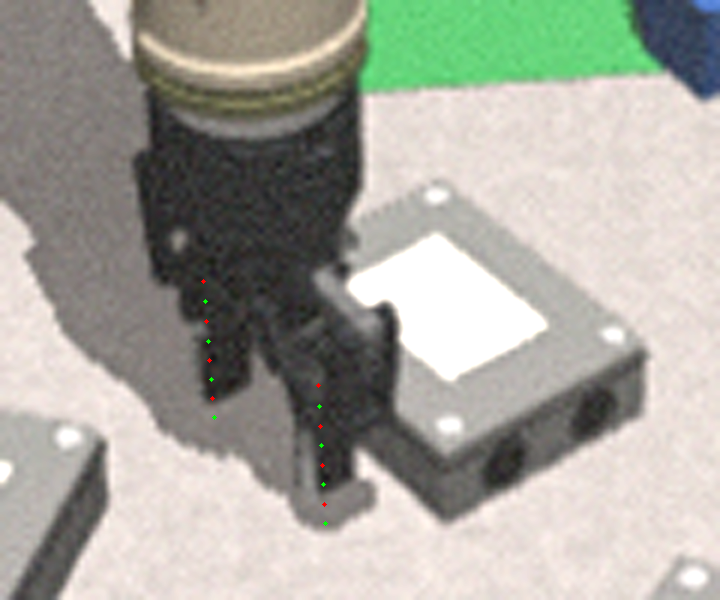

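The fingertip is now about 18 mm above the bench at pixel (305,311), beside the enclosure's near face, so reading plus about 36 mm is the true tip height at 60 mm opening. Now I push.

Emit:
carry_out --deltas '[[[4.8,2.3,0,0,0,0],[4.8,2.3,0,0,0,0],[4.8,2.3,0,0,0,0],[4.7,3,0,0,0,-2.7],[4.7,3,0,0,0,-2.7],[4.7,3,0,0,0,-2.7],[4.7,3,0,0,0,-2.7],[4.7,3,0,0,0,-2.7]]]'

```text
time_s: 8.2
eef_pos: [0.5184, -0.2005, -0.0177]
tool_rot: [-0.001, 0.995, 0.101, -0.002]
ft_force: [-8.9, -0.3, 7.1]
finger_gap: 0.0599
finger_force: 4.5
```

Emit:
carry_out --deltas '[[[4.7,3,0,0,0,-2.7],[4.7,3,0,0,0,-2.7],[4.7,3,0,0,0,-2.7],[4.7,3,0,0,0,-2.7],[4.7,3,0,0,0,-2.7],[4.7,3,0,0,0,-2.7],[4.7,3,0,0,0,-2.5],[0,0,0,0,0,0]]]'

```text
time_s: 9.2
eef_pos: [0.5526, -0.1791, -0.0178]
tool_rot: [-0.001, 0.998, -0.061, -0.001]
ft_force: [-5.6, 1.5, 4.2]
finger_gap: 0.0601
finger_force: 2.9
```

```bash
python3 enc.py .61 -.175 -.1 side
python3 - <<'E'
from fit import *
im=vision.snapshot("side");from enc import B
E
```

```text
side [ 0.6189 -0.188  -0.2099] 0.082 bay [  53.4 -256.    -5.3]
```

Emit:
carry_out --deltas '[[[-15,2,0,0,0,0],[0,0,60,0,0,0],[10,-14,0,0,0,10],[10,-14,0,0,0,10],[10,-14,0,0,0,10],[10,-14,0,0,0,10],[10,-14,0,0,0,10],[10,-14,0,0,0,10]]]'

```text
time_s: 10.35
eef_pos: [0.599, -0.2624, 0.0423]
tool_rot: [-0.0, 0.893, 0.449, 0.0]
ft_force: [0.0, -0.4, 0.1]
finger_gap: 0.0602
finger_force: 0.0
```

Emit:
carry_out --deltas '[[[3,-8,0,0,0,10],[3,-7,0,0,0,10],[3,-7,0,0,0,10],[0,0,0,0,0,0],[0,0,0,0,0,0],[0,0,-30,0,0,0],[0,0,-30,0,0,0],[0,0,0,0,0,0]]]'

```text
time_s: 11.35
eef_pos: [0.6066, -0.2829, -0.0197]
tool_rot: [-0.002, 0.749, 0.663, -0.001]
ft_force: [0.4, 0.9, -0.5]
finger_gap: 0.0601
finger_force: 0.0
```

```bash
python3 enc.py .619 -.188 -.12 top side
```

```text
side [ 0.6124 -0.189  -0.2064] 0.712 bay [  47.1 -257.7   -5.1]
```

Emit:
carry_out --deltas '[[[1.2,9.9,0,0,0,0],[1.2,9.9,0,0,0,0],[1.65,13.9,0,0,0,0],[1.65,13.9,0,0,0,0],[1.65,13.9,0,0,0,0],[1.65,13.9,0,0,0,0],[1.65,13.9,0,0,0,0],[1.2,9.9,0,0,0,0]]]'

```text
time_s: 12.55
eef_pos: [0.6204, -0.1858, -0.0171]
tool_rot: [0.001, 0.748, 0.663, -0.0]
ft_force: [-0.7, -6.2, 2.3]
finger_gap: 0.0601
finger_force: 3.3
```

```bash
python3 enc.py .625 -.115 -.12 top side
```

```text
side [ 0.6196 -0.1091 -0.1993] 0.617 bay [  44.8 -177.5   -4.7]
```

Emit:
carry_out --deltas '[[[1.2,9.9,0,0,0,0],[1.65,13.9,0,0,0,0],[1.65,13.9,0,0,0,0],[1.65,13.9,0,0,0,0],[1.65,13.9,0,0,0,0],[1.65,13.9,0,0,0,0],[1.65,13.9,0,0,0,0],[1.4,11.9,0,0,0,0]]]'

```text
time_s: 13.75
eef_pos: [0.6323, -0.081, -0.0176]
tool_rot: [0.001, 0.749, 0.663, -0.0]
ft_force: [-0.4, -5.6, 1.7]
finger_gap: 0.06
finger_force: 3.1
```

Emit:
carry_out --deltas '[[[1.0,7.9,0,0,0,0],[1.0,7.9,0,0,0,0],[1.0,7.9,0,0,0,0],[1.0,7.9,0,0,0,0],[1.0,7.9,0,0,0,0],[1.0,7.9,0,0,0,0],[0.6,5,0,0,0,0],[0,0,0,0,0,0]]]'

```text
time_s: 14.75
eef_pos: [0.639, -0.0281, -0.0176]
tool_rot: [0.0, 0.748, 0.663, -0.0]
ft_force: [-1.3, -3.8, 1.7]
finger_gap: 0.0601
finger_force: 1.8
```

```bash
python3 enc.py .645 .06 -.12 top side
python3 - <<'E'
from h import *
a=vision.snapshot("top")[150:300,190:350];b=vision.snapshot("side")[180:330,240:400]
o=cv2.resize(np.hstack([a,b]),(800,375),interpolation=cv2.INTER_CUBIC);cv2.imwrite("pics/c6.png",np.clip(o[:,:,::-1]*1.6,0,255).astype(np.uint8))
E
```

```text
side [ 0.6399  0.0474 -0.2021] 0.606 bay [ 46.5 -19.8  -4.8]
```

View pics/c6.png

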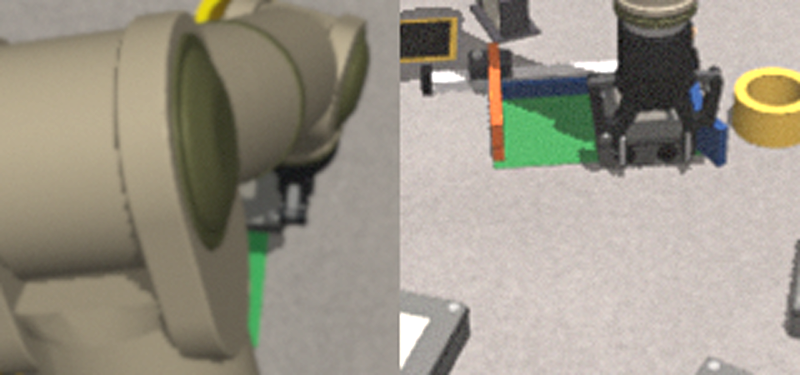

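The side view shows the enclosure in the bay mouth beside the wall, around (655,140) in the crop, tracking well. About 19 mm remain.

Emit:
carry_out --deltas '[[[0.5,4,0,0,0,0],[0.5,4,0,0,0,0],[0.4,3,0,0,0,0],[0.2,2,0,0,0,0],[0.1,1,0,0,0,0],[0.1,1,0,0,0,0],[0.1,1,0,0,0,0],[0,0,0,0,0,0]]]'

```text
time_s: 16.05
eef_pos: [0.6409, -0.0131, -0.0176]
tool_rot: [0.001, 0.749, 0.663, -0.0]
ft_force: [-1.0, -7.0, 3.4]
finger_gap: 0.0602
finger_force: 3.9
```

Emit:
carry_out --deltas '[[[0.1,0.7,0,0,0,0],[0.1,0.7,0,0,0,0],[0.1,0.7,0,0,0,0],[0,0,0,0,0,0],[0,0,0,0,0,0],[0,0,0,0,0,0],[0,0,0,0,0,0],[0,0,0,0,0,0]]]'

```text
time_s: 17.05
eef_pos: [0.6409, -0.0131, -0.0176]
tool_rot: [0.001, 0.749, 0.663, -0.001]
ft_force: [-1.6, -12.8, 3.7]
finger_gap: 0.0601
finger_force: 6.6
```

Emit:
carry_out --deltas '[[[0.1,1,0,0,0,0],[0.1,1,0,0,0,0],[0.1,1,0,0,0,0],[0.1,1,0,0,0,0],[0,0,0,0,0,0],[0,0,0,0,0,0],[-2,-15,0,0,0,0],[-2,-15,0,0,0,0]]]'

```text
time_s: 18.05
eef_pos: [0.6375, -0.0345, -0.018]
tool_rot: [-0.001, 0.748, 0.664, 0.0]
ft_force: [0.3, 0.3, 0.7]
finger_gap: 0.0598
finger_force: 0.0
```

```bash
python3 - <<'E'
from h import *
print(bot.get_obs()["eef_pos"])
E
python3 enc.py .65 .066 -.12 top side
```

```text
[ 0.63749    -0.0345248  -0.01798877]
side [ 0.6414  0.0634 -0.1776] 0.645 bay [46.1 -3.7 -3.4]
```

Emit:
carry_out --deltas '[[[0,0,60,0,0,0],[-9,13,0,0,0,10],[-9,13,0,0,0,10],[-9,13,0,0,0,10],[-9,13,0,0,0,10],[-9,13,0,0,0,10],[-9,13,0,0,0,10],[-9,13,0,0,0,10]]]'

```text
time_s: 19.25
eef_pos: [0.5744, 0.0573, 0.0424]
tool_rot: [-0.0, 0.229, 0.973, 0.0]
ft_force: [-0.0, 0.7, -0.3]
finger_gap: 0.0598
finger_force: 0.0
```

Emit:
carry_out --deltas '[[[-4,9,0,0,0,10],[-4,8.5,0,0,0,10],[0,0,-30,0,0,0],[0,0,-30,0,0,0],[5,-0.6,0,0,0,0],[5,-0.6,0,0,0,0],[4,-0.5,0,0,0,0],[0,0,0,0,0,0]]]'

```text
time_s: 20.25
eef_pos: [0.5817, 0.0714, -0.0168]
tool_rot: [0.001, 0.06, 0.998, 0.0]
ft_force: [-0.1, 0.3, -0.1]
finger_gap: 0.0603
finger_force: 0.0
```

Emit:
carry_out --deltas '[[[2,-0.2,0,0,0,0],[2,-0.2,0,0,0,0],[1,-0.1,0,0,0,0],[1,-0.1,0,0,0,0],[1,-0.1,0,0,0,0],[0,0,0,0,0,0],[0,0,0,0,0,0],[0,0,0,0,0,0]]]'

```text
time_s: 21.25
eef_pos: [0.584, 0.0706, -0.0179]
tool_rot: [-0.003, 0.06, 0.998, -0.001]
ft_force: [-9.9, 0.5, 7.7]
finger_gap: 0.0598
finger_force: 4.9
```

Emit:
carry_out --deltas '[[[1,-0.1,0,0,0,0],[1,-0.1,0,0,0,0],[1,-0.1,0,0,0,0],[1,-0.1,0,0,0,0],[1,-0.1,0,0,0,0],[0,0,0,0,0,0],[0,0,0,0,0,0],[0,0,0,0,0,0]]]'

```text
time_s: 22.25
eef_pos: [0.5878, 0.0701, -0.0179]
tool_rot: [-0.004, 0.06, 0.998, -0.001]
ft_force: [-12.6, 2.5, 9.7]
finger_gap: 0.0599
finger_force: 6.5
```

Emit:
carry_out --deltas '[[[1,-0.1,0,0,0,0],[1,-0.1,0,0,0,0],[1,-0.1,0,0,0,0],[1,-0.1,0,0,0,0],[0,0,0,0,0,0],[0,0,0,0,0,0],[-15,2,0,0,0,0],[-15,2,0,0,0,0]]]'

```text
time_s: 23.25
eef_pos: [0.5665, 0.0739, -0.0177]
tool_rot: [0.001, 0.06, 0.998, 0.0]
ft_force: [0.2, 0.0, -0.3]
finger_gap: 0.0598
finger_force: 0.0
```

Emit:
carry_out --deltas '[[[0,0,40,0,0,0],[-10,30,50,0,0,-10],[-10,40,40,0,0,-10],[-10,45,20,0,0,-10],[-10,45,0,0,0,-10],[-10,45,0,0,0,-10],[-10,40,0,0,0,-10],[0,0,0,0,0,-10]]]' --jaw 85

```text
time_s: 24.25
eef_pos: [0.505, 0.3232, 0.132]
tool_rot: [-0.0, 0.622, 0.783, 0.001]
ft_force: [0.5, -0.4, 0.2]
finger_gap: 0.0851
finger_force: 0.0
```

```bash
cat > m2.py <<'E'
from fit import *
from enc import encpose,tobay,B
for n,(p,e) in encpose([.65,.066,-.12],("top","side")).items(): print(n,np.round(p,4),round(e,3),"bay",np.round(tobay(p),1))
a=vision.snapshot("top")[150:300,130:320];b=vision.snapshot("side")[130:280,220:410]
o=cv2.resize(np.hstack([a,b]),(800,316),interpolation=cv2.INTER_CUBIC);cv2.imwrite("pics/c7.png",np.clip(o[:,:,::-1]*1.6,0,255).astype(np.uint8))
H={}
for n in("top","side"):
    m=np.zeros((480,640),bool)
    for k in("holder","carton"):
        r=cut_out(k,n)
        if r: print(n,k,r[0]["score"]); m|=r[0]["mask"]
    H[n]=m
for n in H: print("hold",n,fit({n:H[n]},lambda p:CART+HOLD,lambda p:[],[.53,.32,.2]))
E
python3 m2.py
```

```text
side [ 0.6506  0.0627 -0.1188] 0.043 bay [55.4 -3.3 -0. ]
top holder 0.7
side holder 0.7
side carton 0.86
hold top (array([0.53201031, 0.32313773, 0.19286693]), np.float64(0.6695034692107545))
hold side (array([0.53299814, 0.32356032, 0.1616969 ]), np.float64(0.09099389416553594))
```

View pics/c7.png

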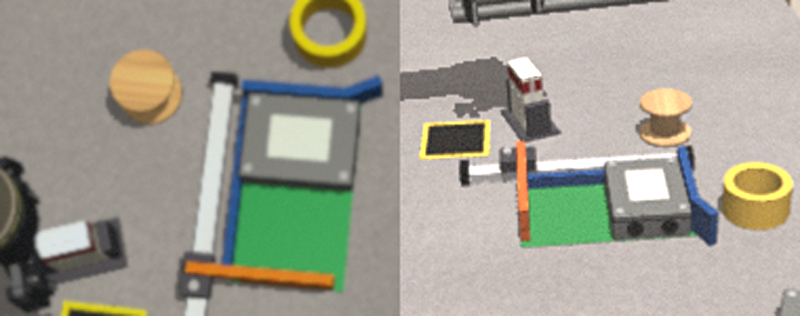

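The enclosure sits square in the bay corner at about (300,140) in the left crop, with no gap visible to wall or fence. The side fit gives bay (55, -3, 0°). Carton and holder stand at (75,240). Now the carton, by its broad faces.

Emit:
carry_out --deltas '[[[14,-1.5,0,0,0,-0.8],[13,-1.5,0,0,0,-0.7],[0,0,-22,0,0,0],[0,0,-22,0,0,0],[0,0,-22,0,0,0],[0,0,-22,0,0,0],[0,0,-22,0,0,0],[0,0,-17,0,0,0]]]' --jaw 85

```text
time_s: 25.75
eef_pos: [0.5345, 0.3155, 0.0041]
tool_rot: [0.0, 0.632, 0.775, -0.0]
ft_force: [0.3, 0.5, 0.4]
finger_gap: 0.0849
finger_force: 0.0
```

Emit:
carry_out --deltas '[[[0,0,0,0,0,0],[0,0,0,0,0,0],[0,0,0,0,0,0],[0,0,0,0,0,0],[0,0,0,0,0,0],[0,0,0,0,0,0],[0,0,5,0,0,0],[0,0,10,0,0,0]]]' --jaw 20 --squeeze 40

```text
time_s: 26.75
eef_pos: [0.5335, 0.3157, 0.0205]
tool_rot: [-0.0, 0.632, 0.775, -0.0]
ft_force: [0.3, 0.8, -1.8]
finger_gap: 0.0296
finger_force: 31.4
```

Emit:
carry_out --deltas '[[[0,0,25,0,0,0],[0,0,28,0,0,0],[-19,-2.6,0,0,0,-3],[-19,-2.6,0,0,0,-3],[-19,-2.6,0,0,0,-3],[-19,-2.6,0,0,0,-3],[-19,-2.6,0,0,0,-3],[-19,-2.6,0,0,0,-3.3]]]'

```text
time_s: 27.75
eef_pos: [0.4193, 0.3003, 0.0739]
tool_rot: [-0.0, 0.748, 0.664, 0.0]
ft_force: [-0.9, 0.3, -2.3]
finger_gap: 0.0294
finger_force: 31.6
```

Emit:
carry_out --deltas '[[[0,0,0,0,0,0],[0,0,-15,0,0,0],[0,0,-17,0,0,0],[0,0,-17,0,0,0],[0,0,-12,0,0,0],[0,0,-6,0,0,0],[0,0,-3,0,0,0],[0,0,0,0,0,0]]]'

```text
time_s: 28.75
eef_pos: [0.4198, 0.3003, 0.0034]
tool_rot: [0.0, 0.747, 0.665, 0.0]
ft_force: [-0.3, -0.3, -2.4]
finger_gap: 0.0295
finger_force: 31.7
```

Emit:
carry_out --deltas '[[[0,0,-0.8,0,0,0],[0,0,-0.8,0,0,0],[0,0,-0.8,0,0,0],[0,0,-0.8,0,0,0],[0,0,-0.5,0,0,0],[0,0,0,0,0,0],[0,0,0,0,0,0],[0,0,0,0,0,0]]]'

```text
time_s: 29.75
eef_pos: [0.4198, 0.3005, 0.002]
tool_rot: [-0.001, 0.747, 0.665, 0.001]
ft_force: [-4.3, -2.2, 34.8]
finger_gap: 0.0297
finger_force: 36.2
```

Emit:
carry_out --deltas '[[[0,0,2,0,0,0],[0,0,0,0,0,0],[0,0,0,0,0,0],[0,0,0,0,0,0],[0,0,20,0,0,0],[0,0,25,0,0,0],[0,0,30,0,0,0],[0,0,30,0,0,10]]]' --jaw 85

```text
time_s: 30.75
eef_pos: [0.4194, 0.3001, 0.1071]
tool_rot: [0.0, 0.685, 0.729, -0.001]
ft_force: [0.2, -0.1, 0.1]
finger_gap: 0.0853
finger_force: 0.0
```

```bash
cat > m3.py <<'E'
from fit import *
import sys
from enc import encpose,tobay,B
M={}
for n in("top","side"):
    vision.snapshot(n); r=cut_out("carton",n); print(n,[(round(x["score"],2),np.round(x["bbox"])) for x in r[:2]])
    if r: M[n]=r[0]["mask"]
g=[float(v) for v in sys.argv[1:4]]
C0=[box(-15,15,-30,30,0,90)]
for n in M: p,e=fit({n:M[n]},lambda p:C0,lambda p:[],g); print(n,p.round(4),round(e,3),np.round(tobay(p),1))
for n,(p,e) in encpose([.65,.066,-.12],("top","side")).items(): print("enc",n,np.round(p,4),round(e,3),"bay",np.round(tobay(p),1))
E
python3 m3.py .42 .303 -.12
```

```text
top [(0.95, array([159., 306.,  29.,  14.]))]
side [(0.55, array([239., 167.,  20.,  34.]))]
top [ 0.4205  0.3054 -0.1576] 0.259 [-201.7  210.6   -2.3]
side [ 0.4226  0.3079 -0.0992] 0.052 [-199.9  213.3    1.1]
enc top [ 0.6499  0.0645 -0.1184] 0.037 bay [54.4 -1.6 -0. ]
enc side [ 0.6517  0.0622 -0.1459] 0.058 bay [56.5 -3.7 -1.6]
```

Emit:
carry_out --deltas '[[[0.5,0.8,0,0,0,10],[0.5,0.8,0,0,0,10],[0.5,0.8,0,0,0,10],[0.5,0.8,0,0,0,10],[0.5,0.8,0,0,0,10],[0.5,0.8,0,0,0,10],[0.5,0.8,0,0,0,10],[0,0.8,0,0,0,9.7]]]'

```text
time_s: 32.15
eef_pos: [0.4229, 0.3063, 0.1057]
tool_rot: [-0.001, 0.058, 0.998, -0.0]
ft_force: [0.4, 0.0, 0.1]
finger_gap: 0.085
finger_force: 0.0
```

```bash
python3 m3.py .42 .306 -.12;python3 - <<'E'
from h import *
o=bot.get_obs();print(o["eef_pos"],o["tool_rot"])
b=vision.snapshot("side")[110:230,190:310]
c=vision.snapshot("top")[260:360,110:230]
o=np.hstack([cv2.resize(b,(480,480),interpolation=cv2.INTER_CUBIC)]);cv2.imwrite("pics/c8.png",np.clip(o[:,:,::-1]*1.6,0,255).astype(np.uint8))
E
```

```text
top [(0.57, array([154., 314.,  30.,   4.]))]
side [(0.97, array([241., 166.,  13.,  31.])), (0.61, array([332., 175.,  26.,  25.]))]
top [ 0.4127  0.3047 -0.3118] 0.679 [-209.4  209.   -11.1]
side [ 0.4227  0.3091 -0.1256] 0.121 [-199.9  214.6   -0.4]
enc top [ 0.6498  0.0642 -0.1239] 0.052 bay [54.4 -1.9 -0.3]
enc side [ 0.6517  0.0626 -0.1367] 0.05 bay [56.5 -3.3 -1.1]
[0.42307454 0.3065713  0.10643575] [-6.04321238e-05  6.17735226e-02  9.98090180e-01 -1.43832214e-04]
```

Emit:
carry_out --deltas '[[[-0.5,1,-16,0,0,0],[0,0,-16,0,0,0],[0,0,-16,0,0,0],[0,0,-16,0,0,0],[0,0,-16,0,0,0],[0,0,-12,0,0,0],[0,0,-5,0,0,0],[0,0,0,0,0,0]]]'

```text
time_s: 33.65
eef_pos: [0.4226, 0.3075, 0.0093]
tool_rot: [-0.0, 0.061, 0.998, -0.0]
ft_force: [0.1, -0.4, 0.1]
finger_gap: 0.085
finger_force: 0.0
```

Emit:
carry_out --deltas '[[[0,0,0,0,0,0],[0,0,0,0,0,0],[0,0,0,0,0,0],[0,0,0,0,0,0],[0,0,0,0,0,0],[0,0,0,0,0,0],[0,0,4,0,0,0],[0,0,6,0,0,0]]]' --jaw 45 --squeeze 40

```text
time_s: 34.65
eef_pos: [0.4225, 0.3075, 0.0197]
tool_rot: [-0.0, 0.061, 0.998, -0.0]
ft_force: [0.9, 0.9, -2.7]
finger_gap: 0.0595
finger_force: 43.6
```

Emit:
carry_out --deltas '[[[0,0,30,0,0,0],[0,0,40,0,0,0],[22,-33,0,0,0,0],[22,-33,0,0,0,0],[22,-33,0,0,0,0],[22,-33,0,0,0,0],[22,-33,0,0,0,0],[22,-33,0,0,0,0]]]'

```text
time_s: 35.65
eef_pos: [0.5552, 0.1084, 0.0898]
tool_rot: [-0.0, 0.061, 0.998, 0.0]
ft_force: [-0.6, 1.0, -2.5]
finger_gap: 0.0597
finger_force: 44.5
```

Emit:
carry_out --deltas '[[[12,-18,0,0,0,0],[11.5,-17,0,0,0,0],[0,0,0,0,0,0],[0,0,-10,0,0,0],[0,0,-15,0,0,0],[0,0,-10,0,0,0],[0,0,0,0,0,0],[0,0,0,0,0,0]]]'

```text
time_s: 36.65
eef_pos: [0.5782, 0.0748, 0.0545]
tool_rot: [-0.0, 0.061, 0.998, -0.0]
ft_force: [0.8, -0.1, -2.9]
finger_gap: 0.0597
finger_force: 44.4
```

Run:
```python
from fit import *
from enc import tobay,B
o=bot.get_obs();p=o["eef_pos"];print(p,tobay([p[0],p[1],0]))
im=vision.snapshot("side")
c=im[150:270,250:370]
o2=cv2.resize(c,(600,600),interpolation=cv2.INTER_CUBIC);cv2.imwrite("pics/c9.png",np.clip(o2[:,:,::-1]*1.6,0,255).astype(np.uint8))
z=(p[2]-.0093)*1000
r=cut_out("carton","side")
if r: print(r[0]["score"],[ (q.round(4),round(e,3),np.round(tobay(q),1)) for q,e in [fit({"side":r[0]["mask"]},lambda p:[box(-15,15,-30,30,z,z+90)],lambda p:[],[p[0],p[1],-.12])]])
```

```text
[0.57815877 0.07481918 0.05449242] [np.float64(-17.99019379112245), np.float64(0.2026736262175544), np.float64(6.7609019825437136)]
0.67 [(array([ 0.5782,  0.0748, -0.12  ]), np.float64(1.0), array([-18. ,   0.2,  -0.1]))]
```

View pics/c9.png

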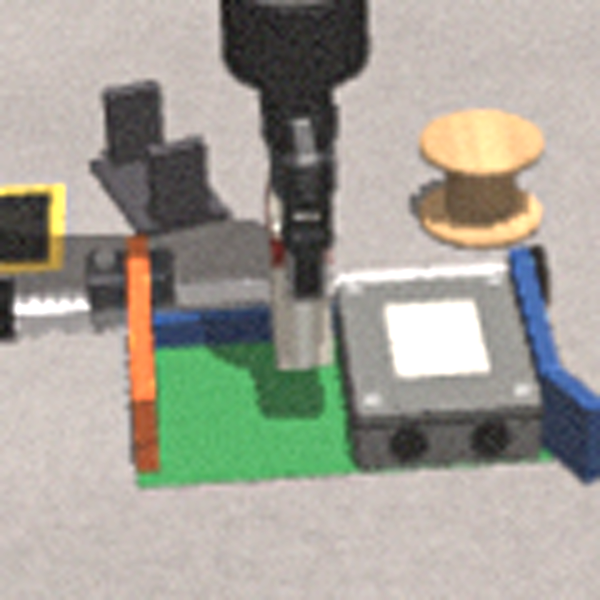

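The carton hangs upright over the gap at (300,320) in the crop, about 8–10 mm clear of the enclosure, with the stop open at (140,380). I lower it gently.

Emit:
carry_out --deltas '[[[0,0,-12,0,0,0],[0,0,-12,0,0,0],[0,0,-10,0,0,0],[0,0,-6,0,0,0],[0,0,-3,0,0,0],[0,0,-1,0,0,0],[0,0,-0.7,0,0,0],[0,0,0,0,0,0]]]'

```text
time_s: 37.75
eef_pos: [0.5783, 0.0746, 0.0102]
tool_rot: [0.0, 0.061, 0.998, 0.0]
ft_force: [-0.8, -0.0, 0.3]
finger_gap: 0.0598
finger_force: 44.4
```

Emit:
carry_out --deltas '[[[0,0,-0.5,0,0,0],[0,0,-0.5,0,0,0],[0,0,0,0,0,0],[0,0,0,0,0,0],[0,0,0,0,0,0],[0,0,0,0,0,0],[0,0,0,0,0,0],[0,0,0,0,0,0]]]'

```text
time_s: 38.75
eef_pos: [0.5784, 0.0746, 0.0101]
tool_rot: [0.001, 0.061, 0.998, 0.0]
ft_force: [-3.4, -0.7, 12.5]
finger_gap: 0.0593
finger_force: 46.0
```

Emit:
carry_out --deltas '[[[0,0,0.8,0,0,0],[0,0,0,0,0,0],[0,0,0,0,0,0],[0,0,0,0,0,0],[0,0,15,0,0,0],[0,0,20,0,0,0],[0,0,25,0,0,0],[-20,3,10,0,0,0]]]' --jaw 85

```text
time_s: 39.75
eef_pos: [0.56, 0.0776, 0.082]
tool_rot: [0.002, 0.061, 0.998, 0.0]
ft_force: [-0.0, 0.3, -1.0]
finger_gap: 0.0849
finger_force: 0.0
```

Emit:
carry_out --deltas '[[[-35,6,0,0,0,0],[-35,6,0,0,0,0],[-35,5,0,0,0,0],[0,0,-20,0,0,0],[0,0,-25,0,0,0],[0,0,-25,0,0,0],[0,0,-12,0,0,0],[0,0,0,0,0,0]]]' --jaw 60

```text
time_s: 40.75
eef_pos: [0.453, 0.0946, -0.0024]
tool_rot: [-0.0, 0.061, 0.998, -0.0]
ft_force: [-0.4, 0.5, -1.0]
finger_gap: 0.0598
finger_force: 0.0
```

```bash
sed -i 's/^for n in M:.*/G={"top":M.get("top")}\nfor n in M: p,e=fit({n:M[n]},lambda p:C0,lambda p:[],g); print(n,p.round(4),round(e,3),np.round(tobay(p),1))\nfor n in ("top","side"): print("stop",n,[(np.round(x["pixel"]),round(x["score"],2),np.round(tobay([*back(n,x["pixel"],.025)[0][:2],0])[:2],1)) for x in tip_of("stop_face",n)[:2]])/' m3.py; python3 m3.py .576 .0748 -.12; python3 -c "
from enc import *
p=bot.get_obs()['eef_pos'];print(p,tobay([p[0],p[1],0]))"
```

```text
top [(0.85, array([255., 234.,  23.,  21.]))]
side [(0.83, array([305., 198.,  16.,  40.]))]
top [ 0.5769  0.0758 -0.1235] 0.218 [-19.4   1.   -0.3]
side [ 0.5785  0.0743 -0.1366] 0.07 [-17.6  -0.3  -1.1]
stop top [(array([267., 278.]), 0.42, array([-97.4,  -5.7]))]
stop side [(array([279., 227.]), 0.53, array([-104.4,  -12.8]))]
enc top [ 0.6489  0.0637 -0.0988] 0.104 bay [53.6 -2.5  1.1]
enc side [ 0.6503  0.0625 -0.111 ] 0.046 bay [55.1 -3.5  0.4]
[ 0.45330587  0.09458168 -0.00206235] [np.float64(-144.30144203107218), np.float64(5.129266688255877), np.float64(6.7609019825437136)]
```

Emit:
carry_out --deltas '[[[8,-0.9,0,0,0,0],[8,-0.9,0,0,0,0],[8,-0.9,0,0,0,0],[8,-1,0,0,0,0],[8,-1,0,0,0,0],[8,-0.9,0,0,0,0],[8,-1,0,0,0,0],[8,-0.9,0,0,0,0]]]'

```text
time_s: 42.25
eef_pos: [0.5176, 0.087, -0.0024]
tool_rot: [-0.0, 0.061, 0.998, -0.0]
ft_force: [-3.1, 1.3, 1.2]
finger_gap: 0.0602
finger_force: 1.5
```

Emit:
carry_out --deltas '[[[5,-0.6,0,0,0,0],[5,-0.6,0,0,0,0],[4,-0.5,0,0,0,0],[3,-0.4,0,0,0,0],[2.5,-0.3,0,0,0,0],[2.5,-0.3,0,0,0,0],[2.5,-0.3,0,0,0,0],[2.5,-0.3,0,0,0,0]]]'

```text
time_s: 43.25
eef_pos: [0.5436, 0.0838, -0.0023]
tool_rot: [-0.0, 0.061, 0.998, -0.0]
ft_force: [-5.0, 0.1, 2.0]
finger_gap: 0.0599
finger_force: 2.4
```

Emit:
carry_out --deltas '[[[1.5,-0.2,0,0,0,0],[1.5,-0.2,0,0,0,0],[1,-0.1,0,0,0,0],[1,-0.1,0,0,0,0],[1,-0.1,0,0,0,0],[1,-0.1,0,0,0,0],[0,0,0,0,0,0],[0,0,0,0,0,0]]]'

```text
time_s: 44.25
eef_pos: [0.5472, 0.0833, -0.0025]
tool_rot: [-0.003, 0.06, 0.998, -0.001]
ft_force: [-14.9, 4.2, 9.6]
finger_gap: 0.0597
finger_force: 7.6
```

```bash
python3 m3.py .586 .0735 -.12; python3 -c "
from enc import *
p=bot.get_obs()['eef_pos'];print(p,tobay([p[0],p[1],0]))"
```

```text
top []
side [(0.74, array([306., 198.,  20.,  39.]))]
side [ 0.5859  0.0727 -0.1122] 0.119 [-10.   -1.    0.3]
stop top []
stop side [(array([309., 224.]), 0.61, array([-20.5,  -4.7])), (array([265., 388.]), 0.16, array([-145.8, -546.4]))]
enc top [0.6601 0.0313 0.0293] 0.855 bay [ 68.5 -33.3   8.4]
enc side [ 0.6533  0.0616 -0.1994] 0.086 bay [58.2 -4.1 -4.7]
[ 0.5471866   0.08327141 -0.00244506] [np.float64(-49.74203234680793), np.float64(4.949882490296607), np.float64(6.7609019825437136)]
```

Emit:
carry_out --deltas '[[[1,-0.1,0,0,0,0],[1,-0.1,0,0,0,0],[1,-0.1,0,0,0,0],[1,-0.1,0,0,0,0],[0,0,0,0,0,0],[0,0,0,0,0,0],[0,0,0,0,0,0],[0,0,0,0,0,0]]]'

```text
time_s: 45.75
eef_pos: [0.547, 0.0831, -0.0025]
tool_rot: [-0.006, 0.06, 0.998, -0.001]
ft_force: [-26.4, 7.0, 19.4]
finger_gap: 0.06
finger_force: 13.4
```

Emit:
carry_out --deltas '[[[-6,0.7,0,0,0,0],[-10,1.2,0,0,0,0],[-20,2.4,0,0,0,0],[-20,2.4,0,0,0,0],[-10,2,30,0,0,0],[0,30,50,0,0,0],[0,50,30,0,0,0],[0,50,0,0,0,0]]]'

```text
time_s: 46.75
eef_pos: [0.4919, 0.2232, 0.1108]
tool_rot: [0.003, 0.062, 0.998, 0.002]
ft_force: [0.3, 0.3, -0.2]
finger_gap: 0.06
finger_force: 0.0
```

Emit:
carry_out --deltas '[[[0,50,0,0,0,0],[0,50,0,0,0,0],[0,50,0,0,0,0],[0,50,0,0,0,0],[0,30,0,0,0,0],[0,0,0,0,0,0],[0,0,0,0,0,0],[0,0,0,0,0,0]]]'

```text
time_s: 47.75
eef_pos: [0.4899, 0.4497, 0.1078]
tool_rot: [0.0, 0.062, 0.998, -0.0]
ft_force: [-0.3, -0.4, -0.2]
finger_gap: 0.06
finger_force: 0.0
```

```bash
cat > m4.py <<'E'
from fit import *
from enc import *
import subprocess
im={n:vision.snapshot(n) for n in("top","side")}
from enc import B
for n in im:
    h=cv2.cvtColor(im[n],cv2.COLOR_RGB2HSV); m=cv2.inRange(h,(5,150,80),(16,255,255))>0
    c=proj(n,[[.57,.07,.04]])[0]; yy,xx=np.mgrid[:480,:640]; m&=(abs(xx-c[0])<40)&(abs(yy-c[1])<40)
    b=np.array(B); best=min((( lambda im_: 1-(im_&m).sum()/(im_|m).sum())(
        (lambda a:(draw1(n,v,a),cv2.resize(a,(640,480),interpolation=cv2.INTER_AREA)>0)[1])(np.zeros((480*S,640*S),np.uint8))),v) for v in np.arange(.06,.1,.0005)) if 0 else None
    def draw1(v):
        a=np.zeros((480*S,640*S),np.uint8); draw(n,[bayocc(v)[3]],b,a,255)
        draw(n,[box(-25,5,-30,30,0,90)],b,a,0) if n=="top" else None
        return cv2.resize(a,(640,480),interpolation=cv2.INTER_AREA)>127
    r=[(1-(draw1(v)&m).sum()/(draw1(v)|m).sum(),v) for v in np.arange(.06,.1,.0005)]
    print("stop",n,m.sum(),min(r))
E
sed -i '/best=min/,/if 0 else None/d' m4.py; sed -i 's/^    def draw1/    b=np.array(B)\n    def draw1/' m4.py
python3 m3.py .586 .0735 -.12; python3 m4.py
```

```text
top [(0.79, array([252., 231.,  28.,  16.]))]
side [(0.72, array([308., 201.,  16.,  37.])), (0.34, array([247., 199., 125.,  49.]))]
top [ 0.5865  0.0775 -0.1826] 0.249 [-10.    3.8  -3.7]
side [ 0.588   0.0735 -0.1201] 0.105 [-8.   0.  -0.1]
stop top [(array([270., 247.]), 0.67, array([-22.7,  -3.4]))]
stop side [(array([311., 225.]), 0.8, array([-15.6, -12.1]))]
enc side [ 0.6534  0.0622 -0.1926] 0.099 bay [58.3 -3.5 -4.3]
stop top 315 (np.float64(0.5802919708029197), np.float64(0.08700000000000002))
stop side 200 (np.float64(0.24812030075187974), np.float64(0.08150000000000002))
```

Run:
```python
from fit import *
from enc import tobay
def panel(n,im,c):
    h=im.max(2).astype(int); yy,xx=np.mgrid[:480,:640]
    m=(im.min(2)>115)&(abs(xx-c[0])<18)&(abs(yy-c[1])<18)
    k,l,s,ce=cv2.connectedComponentsWithStats(m.astype(np.uint8)); i=1+np.argmax(s[1:,4])
    q=back(n,cv2.findNonZero((l==i).astype(np.uint8)).reshape(-1,2),.04)[:,:2]
    w,v=np.linalg.eigh(np.cov(q.T)); a=v[:,1]; return q.mean(0),(np.degrees(np.arctan2(a[1],a[0]))+180)%180-90,s[i,4]
for n,f in(("top","t0"),("side","s0")):
    im0=cv2.imread(f"pics/{f}.png")[:,:,::-1]; p0=np.array([.5578,-.1864,.4400])
    c0,a0,s0=panel(n,im0,proj(n,[[p0[0],p0[1],.04]])[0])
    R=lambda t:np.array([[np.cos(t),-np.sin(t)],[np.sin(t),np.cos(t)]])
    off=R(-p0[2])@(c0-p0[:2])
    im=vision.snapshot(n); c,a,s=panel(n,im,proj(n,[[.65,.064,.04]])[0])
    yaw=np.radians(a); p=c-R(-.118)@off
    print(n,"init panel yaw",round(a0,1),s0,"off",(off*1e3).round(1),"| now yaw",round(a,1),s,"bay",np.round(tobay([*p,yaw]),1))
```

```text
top init panel yaw 25.5 572 off [-1.7  0.8] | now yaw -8.0 523 bay [54.7 -3.2 -1.2]
side init panel yaw 24.9 450 off [-0.  -2.3] | now yaw -6.7 283 bay [55.8 -1.7  0.1]
```

Run:
```python
from fit import *
im=np.mean([vision.snapshot("side").astype(float) for _ in range(6)],0); g=im.mean(2)
gr=im[:,:,1]-im[:,:,[0,2]].mean(2)
def edge(col,prof,r0,r1):   # subpixel row of the strongest fall/rise
    p=prof[r0:r1,col]; lo,hi=p[:3].mean(),p[-3:].mean(); t=(lo+hi)/2; s=np.sign(hi-lo)
    for i in range(len(p)-1,0,-1):
        if (p[i-1]-t)*s<0<=(p[i]-t)*s: return r0+i-1+(t-p[i-1])/(p[i]-p[i-1])
B=(.596,.0725,-.118)
def row(x,y,z=0): return proj("side",[place(np.array([[x,y,z]])/1000,B)[0]])[0]
L=[];E=[]
for x in list(range(-75,-30,5)): 
    c,r=row(x,-65); e=edge(int(round(c)),gr,int(r)-6,int(r)+7); L.append((round(c),round(r,1),e and round(e,1)))
for x in range(12,100,8):
    c,r=row(x,-65); e=edge(int(round(c)),g,int(r)-5,int(r)+6); E.append((round(c),round(r,1),e and round(e,1)))
print(row(0,-65)-row(0,-60)); print(L);print(E)
# fence side: bays lid rear edge (y=+65,z=40) in top view along columns
t=np.mean([vision.snapshot("top").astype(float) for _ in range(4)],0)
for x in (30,50,70):
    q=proj("top",place(np.array([[x,y,40.] for y in(65,60)])/1000,B)); r=int(round(q[0,1])); c=int(q[0,0]); print(q.round(1).tolist(),[t[r,k].astype(int).tolist() for k in range(c-7,c+6)])
```

```text
[0.16689231 1.10372308]
[(291, np.float64(245.4), np.float64(246.0)), (293, np.float64(245.3), np.float64(245.8)), (295, np.float64(245.2), np.float64(245.7)), (296, np.float64(245.0), np.float64(245.8)), (298, np.float64(244.9), np.float64(245.6)), (300, np.float64(244.8), np.float64(245.5)), (302, np.float64(244.7), np.float64(245.3)), (304, np.float64(244.5), np.float64(245.6)), (306, np.float64(244.4), np.float64(241.2))]
[(323, np.float64(243.2), np.float64(244.2)), (326, np.float64(243.0), np.float64(244.1)), (329, np.float64(242.8), np.float64(243.2)), (332, np.float64(242.6), np.float64(243.1)), (335, np.float64(242.4), np.float64(243.0)), (338, np.float64(242.2), np.float64(243.2)), (341, np.float64(242.0), np.float64(242.7)), (344, np.float64(241.8), np.float64(242.3)), (347, np.float64(241.6), np.float64(242.2)), (350, np.float64(241.4), np.float64(241.8)), (353, np.float64(241.2), np.float64(242.2))]
[[243.2, 222.0], [245.2, 222.1]] [[109, 110, 108], [91, 89, 86], [92, 89, 85], [93, 90, 85], [80, 78, 76], [56, 59, 69], [36, 52, 77], [31, 50, 78], [45, 53, 69], [65, 67, 69], [78, 78, 74], [79, 79, 75], [79, 79, 75]]
[[244.1, 214.0], [246.2, 214.2]] [[110, 110, 108], [91, 89, 86], [94, 91, 87], [95, 92, 87], [83, 81, 79], [59, 62, 72], [36, 52, 78], [32, 49, 75], [47, 52, 64], [67, 68, 67], [77, 77, 74], [79, 79, 75], [79, 79, 75]]
[[245.1, 206.1], [247.1, 206.2]] [[105, 106, 103], [89, 87, 83], [92, 89, 84], [91, 87, 84], [79, 77, 76], [56, 60, 70], [36, 52, 77], [32, 49, 74], [46, 52, 63], [67, 68, 67], [77, 77, 73], [79, 79, 75], [79, 78, 74]]
```

The enclosure's front edge lines up with the pad edge to within about 0.5 mm, so it is home. I hand in.

```bash
python3 -c "
from workcell import bot
print(bot.sign_off())"
```

```text
the job is handed in; nothing more can be done
None
```

The job is handed in at about 50 s of the 67 s limit: the enclosure was slid home and square, the carton was regrasped on the mat and stands upright in the gap, and the stop is snug at about 0.080. The bystanders were left alone; sign-off gave no verdict.

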